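Unstack gearbox parts into their inspection nests

TASK

The five gearbox parts on the bench are piled in two stacks, one three high and one two high. Take the stacks apart and lay every part flat in its own nest for inspection: the square housing in the square tray, the round flange in the large round tray, the oblong block lengthwise in the oblong tray, the ring-shaped bearing over the post, the small bushing in the small round tray. Keep every part upright and set it down rather than dropping it.

Things in the scene. Friction and masses are not known exactly. Their poses are not given: they have to be found in the camera images.
- housing: Gearbox housing: square aluminium block 62 x 62 mm, 32 mm high, four dark bolt holes in the corners of its top. Stands on the bench as the bottom of one stack. Origin at the centre of its underside, x and y along its sides, z up. About 0.3 kg (as are the other parts, 0.1 to 0.45 kg).
- flange: Flange: solid aluminium disc, 66 mm diameter, 32 mm high, eight small dark holes round the edge of its top. Stands on the bench as the bottom of the other stack. Origin at the centre of its underside, z up.
- block: Bearing block: oblong steel block 54 mm (its x) by 34 mm (its y), 30 mm high, a dark hole near each end of its top. At the start it lies on the housing or on the flange (either) and carries the bushing. Origin at the centre of its underside, z up.
- bearing: Bearing: steel ring, 50 mm outer and 24 mm inner diameter, 30 mm high, open through. At the start it lies on whichever of housing and flange the block does not lie on. Origin at the centre of its underside, z up, on the ring's axis.
- bushing: Bushing: small solid steel cylinder, 28 mm diameter, 34 mm high, with a dark dot on top. At the start it stands on the block, the top of the three-high stack. Origin at the centre of its underside, z up.
- square_nest: Nest for the housing: fixed black-floored, metal-rimmed square tray, inside 82 x 82 mm, outside 90 x 90 mm; its floor is 3 mm and its rim 7 mm above the bench. Origin at its centre at bench level, x and y along its sides, z up.
- round_nest: Nest for the flange: fixed black-floored, metal-rimmed round tray, the larger of the two round ones, inside diameter 86 mm, outside 94 mm; floor 3 mm, rim 7 mm above the bench. Origin at its centre at bench level, z up.
- oblong_nest: Nest for the block: fixed black-floored, metal-rimmed oblong tray, inside 74 mm (its x) by 50 mm (its y), outside 82 x 58 mm; floor 3 mm, rim 7 mm above the bench. The block fits only lengthwise, either end first. Origin at its centre at bench level, x along its length, z up.
- post_nest: Nest for the bearing: fixed black disc without rim, 72 mm diameter, 3 mm thick, with an upright steel post, 8 mm diameter, in its middle whose top is 20 mm above the bench. The bearing goes over the post and rests on the disc. Origin at its centre at bench level, z up.
- small_nest: Nest for the bushing: fixed black-floored, metal-rimmed round tray, the smaller one, inside diameter 48 mm, outside 56 mm; floor 3 mm, rim 7 mm above the bench. Origin at its centre at bench level, z up.
There are look-alikes about, which are no part of the job. What is shaped like the oblong_nest but orange is not meant.

How it is judged:
By the outcome, as a careful person would: the job done as asked, in the order asked, and still so for the second after the job is handed in, with the robot touching nothing.
It also fails if it takes over 128 s, if anything falls off the work surface, if the arm or the gripper's body presses on something with over 40 N, if the wrist force passes 120 N, or if a joint passes its speed limit or range.

ROBOT

A 6-joint arm with a two-finger parallel gripper is mounted at the origin on the work surface. World frame = base frame: x ahead of the robot, y to its left, z up, the work surface at z = 0. Lengths are in m, angles in rad, forces in N, time in s.
With the tool pointing down it reaches from about 0.275 to 0.85 m from the base axis. Payload 5.2 kg.
Tool frame: the origin (TCP) lies at the very end of the fingers, on their centre line; the grasp point (between the pads) lies 19 mm behind it; z points along the fingers, y is the line along which they close (so a half turn about z gives the same grasp; the last joint's range is limited). The gripper opens to 85 mm and grips with 20 to 120 N. Pads are 22 mm wide; open, the fingers measure 114 mm over their backs; the gripper's body (76 mm by 85 mm) begins 54 mm behind the grasp point. The pads swing forward as they close: fully open they stand 13 mm farther back than shut.
Start: joints at [1.139, 0.259, 1.535, -0, 1.348, -0.203], TCP at [0.125, 0.536, 0.231] pointing down, gripper open.
Joint ranges: [-3.14, 3.14], [-0.91, 2.08], [0.19, 2.58], [-1.22, 4.36], [0.22, 2.71], [-3.12, 3.12]. Speed limits (rad/s): [2.57, 2.57, 3.14, 3.14, 3.14, 3.14].

INTERFACE

Orientations are given as a unit quaternion [w, x, y, z].
In Python, from workcell import ctrl gives the robot as it stands.
- The arm moves only by the tool step_arm, never from a script. Its argument "motion" is a list of rows, each a list of 7 numbers: the opening, from -1 (shut) to 1 (fully open), then the shift along the tool's x, y, z in units of 0.3 m (1.0 is 0.3 m), then the turn, a rotation vector about the tool's x, y, z in units of pi/2 rad (1.0 is pi/2 rad). In form: [[claw, dx, dy, dz, wx, wy, wz], ...]. A call has exactly 8 rows; each row is the pose to reach, as a shift and turn from the pose commanded when the call began, along the tool's axes at that moment; what a row does not reach only later rows make up. A row lasts 1/12 s, in which the tool goes at most 41.7 mm and 7.16 degrees, less where a joint would pass 70% of its speed; a pose out of reach is approached as far as the arm can. A call with a number of a shift or a turn outside -1 to 1 is refused whole. A call with a gripper value outside its range is refused whole. The fingers move at their own pace and stop on an object; "newtons" is the grip in N (left out, the last holds). Time passes only in rows, so rows that repeat a pose let the fingers close, or fill a call up. It gives the time, the measured TCP pose, the force, the opening and the grip force at its end, in the units of the state.
- ctrl.read_state(): the state, without advancing time (a new reading comes with each control period).
- ctrl.snapshot(name): name is "scene" or "top" or "wrist"; returns a dict with "color" (400x640x3 uint8, red, green, blue), "depth" (400x640 float32, m along the optical axis (not along the pixel's ray), 0 where there is no reading), "intrinsics" (3x3 intrinsics, pixels), "rvec" (rotation vector, rad) and "tvec" (3), from world to camera coordinates, as OpenCV has them. Camera axes: x right, y down, z forward; pixel columns grow to the right and rows downward; lengths in m; the calibration is good to about 2 mm. The wrist camera is an equidistant fisheye: a pixel r from the principal point sees the ray r / f radians off the axis. A picture is of the moment at which its call begins.
- ctrl.sign_off(): hands the job in; it is judged then, once.
The state is a dict: "clock": time; "q": joint angles; "qd": joint speeds; "tau": joint torques, N m; "tcp_pos": TCP position; "tcp_rot": TCP orientation; "wrist_force": force on the tool from outside, world axes, zero at the start; "torque": the same for the moment, N m; "opening": opening from 0.0 (shut) to 1.0 (fully open); "gripper_force": force on a finger pad.
Only numpy, scipy, OpenCV 4.12 (cv2) and the standard library are available. Lean on these libraries where they do the work, as an engineer would, in place of code of your own. Each camera call takes 0.05 s, during which the arm holds its last target. There are 200 camera calls.

## Working session

There is one attempt and no reset: what is moved stays moved. The work goes in short steps, Python scripts to look and compute and a tool call to move; the robot and the scene stay as the last step left them, time stands still between calls to the robot, and variables do not carry over. Pictures are saved under pics/ and viewed, at most 14 in all, crops included, and the job is handed in when it is done.

Besides the shell and the picture viewer there is one more tool, called by a JSON object that holds its "fn" and its "kwargs", one argument or row to a line. step_arm: Moves the arm, as the interface text tells. Shifts and turns lie within -1 to 1; 1 stands for 0.3 m of shift or pi/2 rad of turn. Its arguments: {"type":"object","properties":{"motion":{"type":"array"},"newtons":{"type":"number"}},"required":["motion"]}

```bash
ls; mkdir -p pics
cat > h.py <<'E'
import numpy as np, cv2
from workcell import ctrl
def snap(n,save=None):
    s=ctrl.snapshot(n)
    if save: cv2.imwrite('pics/'+save,s['color'][:,:,::-1])
    np.savez('last_%s.npz'%n,**s)
    return s
def world(s,u,v,z=None):
    """pixel -> world (pinhole); by depth or at plane z"""
    K=np.array(s['intrinsics']);R=cv2.Rodrigues(np.array(s['rvec'],float))[0];t=np.array(s['tvec'],float).ravel()
    r=np.array([(u-K[0,2])/K[0,0],(v-K[1,2])/K[1,1],1.])
    c=-R.T@t; d=R.T@r
    k=s['depth'][int(round(v)),int(round(u))] if z is None else (z-c[2])/d[2]
    return c+k*d
E
python3 - <<'E'
from h import *
for n in('top','scene'):
    s=snap(n,n+'1.png')
    print(n,s['rvec'],s['tvec'],s['intrinsics'])
st=ctrl.read_state();print(st)
E
```

```text
pics
top [ 2.13519849 -2.19341771  0.12218626] [0.02522219 0.55463462 1.11758801] [[386.87582739   0.         320.25157368]
 [  0.         386.87582739 206.55203028]
 [  0.           0.           1.        ]]
scene [ 1.66640804  1.86968033 -0.7794493 ] [ 0.06812766 -0.31736827  1.44050683] [[420.60718987   0.         315.09037641]
 [  0.         420.60718987 204.1846297 ]
 [  0.           0.           1.        ]]
{'clock': 0.1, 'q': array([ 1.13920909e+00,  2.59304934e-01,  1.53599296e+00,  4.92723235e-07,
        1.34802302e+00, -2.02774402e-01]), 'qd': array([-0.00056862, -0.00063149, -0.00191054, -0.00027171,  0.00159756,
       -0.00037388]), 'tau': array([ 2.13638908e-03, -4.46975291e+01, -2.91246682e+01, -1.38897126e-04,
        6.40548227e-03,  1.92676744e-06]), 'tcp_pos': array([0.1245056 , 0.53521875, 0.23053135]), 'tcp_rot': array([-2.69740993e-04,  1.14157018e-01,  9.93462344e-01, -8.20950622e-04]), 'wrist_force': array([-1.14192521,  0.12246578, -0.60917888]), 'torque': array([ 0.01429565, -0.01516146,  0.01558168]), 'gripper_force': 0.0, 'opening': 1.0009940274460496}
```

View pics/top1.png

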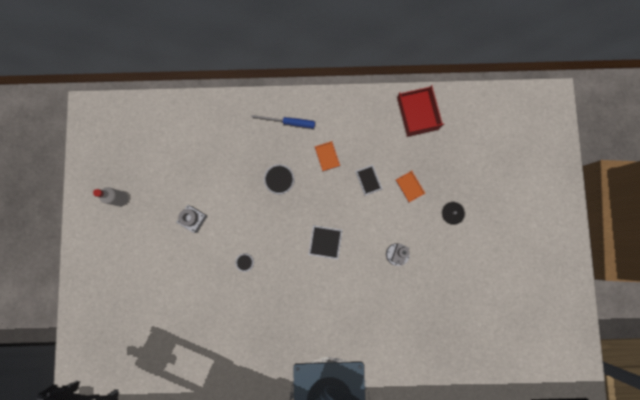

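View pics/scene1.png

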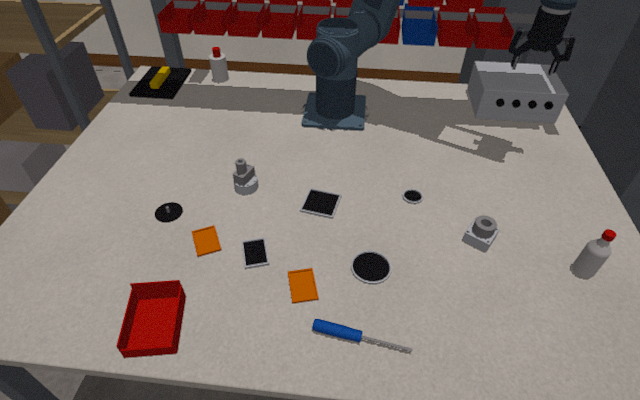

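The top view shows these:
- **Nests:** round (279,179), black oblong (369,180), square (325,242), small (244,262), post (453,212).
- **Stacks:** housing+bearing (191,218), flange+block+bushing (397,254).
- **Possible confusions:** orange oblongs at (327,156) and (410,186) against the black one at (369,180). The round tray (279,179), small tray (244,262) and post disc (453,212) also look alike. I choose by colour, size and post.

Run:
```python
from h import *
s=np.load('last_top.npz');c=s['color']
g=cv2.resize(c.max(2),None,fx=4,fy=4,interpolation=cv2.INTER_CUBIC)
for n,(u,v),r in [('round',(279,179),22),('obl',(369,180),19),('sq',(325,242),22),('small',(244,262),15),('post',(453,212),18)]:
    m=np.zeros_like(g);m[(v-r)*4:(v+r)*4,(u-r)*4:(u+r)*4]=255
    b=((g<90)&(m>0)).astype(np.uint8)
    k=max(cv2.findContours(b,0,1)[0],key=cv2.contourArea)
    (cx,cy),(w,h),a=cv2.minAreaRect(k)
    box=cv2.boxPoints(((cx,cy),(w,h),a))
    P=np.array([world(s,(x+.5)/4-.5,(y+.5)/4-.5,.003) for x,y in box])
    e=[P[1]-P[0],P[2]-P[1]]
    print(n,P.mean(0).round(4),[(np.linalg.norm(x).round(4),np.degrees(np.arctan2(x[1],x[0])).round(1)) for x in e])
for n,u,v in[('bearing',191,218),('bush',398,254)]:
    print(n,[world(s,u+du,v+dv).round(3) for du,dv in((0,0),(-3,-3),(3,0),(-6,0),(-10,0),(6,0),(0,8))])
im=np.hstack([cv2.resize(c[v-20:v+20,u-20:u+20],(400,400),interpolation=cv2.INTER_CUBIC) for u,v in((191,218),(397,254))])
cv2.imwrite('pics/c1.png',im[:,:,::-1])
s=ctrl.snapshot('wrist');print(s['intrinsics'],s['rvec'],s['tvec']);np.savez('last_wrist.npz',**s)
cv2.imwrite('pics/w1.png',s['color'][:,:,::-1])
```

```text
round [0.6472 0.1355 0.003 ] [(np.float64(0.0816), np.float64(-45.6)), (np.float64(0.0815), np.float64(-136.8))]
obl [ 0.6374 -0.1395  0.003 ] [(np.float64(0.0473), np.float64(-70.3)), (np.float64(0.0713), np.float64(-161.6))]
sq [ 0.4508 -0.0013  0.003 ] [(np.float64(0.0789), np.float64(-10.2)), (np.float64(0.0788), np.float64(-100.3))]
small [0.3971 0.2429 0.003 ] [(np.float64(0.0428), np.float64(-91.5)), (np.float64(0.043), np.float64(179.6))]
post [ 0.5286 -0.3921  0.003 ] [(np.float64(0.0678), np.float64(-91.5)), (np.float64(0.0679), np.float64(176.1))]
bearing [array([0.528, 0.383, 0.062]), array([0.541, 0.404, 0.028]), array([0.529, 0.375, 0.059]), array([0.531, 0.408, 0.039]), array([0.529, 0.412, 0.063]), array([0.53 , 0.372, 0.043]), array([0.508, 0.393, 0.031])]
bush [array([ 0.41 , -0.205,  0.072]), array([ 0.418, -0.199,  0.061]), array([ 0.41 , -0.209,  0.098]), array([ 0.41 , -0.196,  0.03 ]), array([ 0.41 , -0.184,  0.032]), array([ 0.41 , -0.218,  0.093]), array([ 0.387, -0.206,  0.063])]
[[309.70691629   0.         320.06431653]
 [  0.         309.70691629 201.67164963]
 [  0.           0.           1.        ]] [-2.27120803 -1.80338082 -0.26369997] [-0.54834583 -0.03717763  0.37996779]
```

View pics/c1.png

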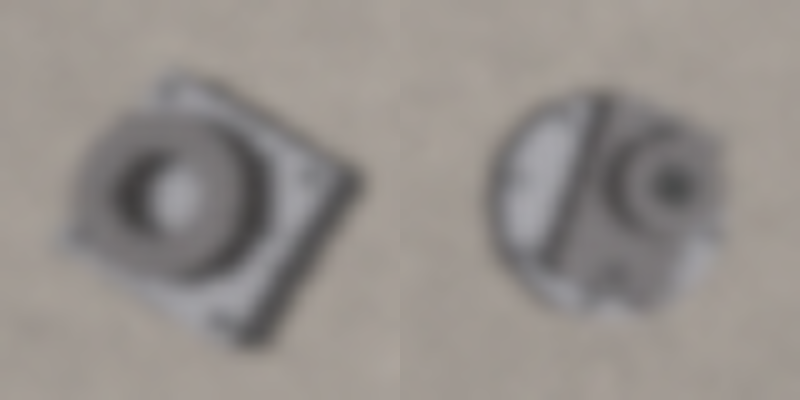

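View pics/w1.png

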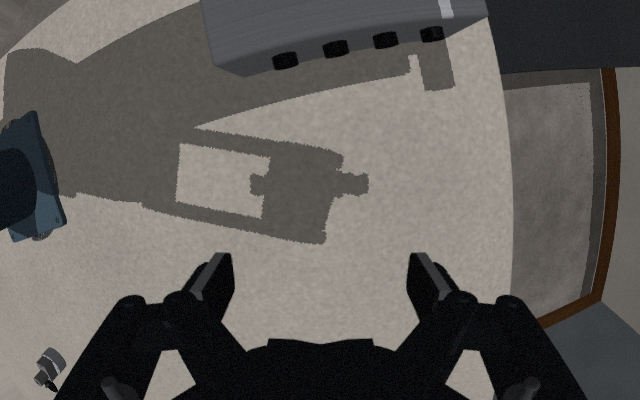

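The crops show the bearing ring on the housing (bearing top ≈ (187.5,217), housing rotated about 30°). On the flange sit the block, with its long edge running from (597,95) to (552,265) in the crop, and the bushing at about (403,252). The wrist view shows only bench, shadow and fingers, with the flange stack at its lower left. Next I'll compute the grasp estimates.

```bash
cat >> h.py <<'E'
from scipy.spatial.transform import Rotation as Ro
def wxyz(q): return Ro.from_quat([q[1],q[2],q[3],q[0]])
def down(yaw_deg): # tool y at yaw, z down
    a=np.radians(yaw_deg);y=[np.cos(a),np.sin(a),0];z=[0,0,-1.];x=np.cross(y,z)
    return Ro.from_matrix(np.c_[x,y,z])
def plan(*wps, start=None):
    """each (x,y,z,yaw): row numbers from the present pose (or start)"""
    st=ctrl.read_state(); R0=wxyz(st['tcp_rot']);p0=np.array(st['tcp_pos'])
    if start: R0=down(start[3]);p0=np.array(start[:3])
    for w in wps:
        yaw=w[3]; az=np.degrees(np.arctan2(w[1],w[0]))
        while yaw-az>95: yaw-=180
        while yaw-az<-95: yaw+=180
        d=R0.inv().apply(np.array(w[:3])-p0)/.3
        r=(R0.inv()*down(yaw)).as_rotvec()/(np.pi/2)
        print(w,'yaw',round(yaw,1),'->',d.round(3),r.round(3))
    print('t',round(st['clock'],2),'pos',p0.round(4))
def wpix(s,P):
    R=cv2.Rodrigues(np.array(s['rvec'],float))[0];t=np.array(s['tvec'],float).ravel();K=s['intrinsics']
    c=R@np.array(P)+t;th=np.arctan2(np.hypot(c[0],c[1]),c[2]);k=th/np.hypot(c[0],c[1])
    return np.array([K[0,2]+K[0,0]*k*c[0],K[1,2]+K[0,0]*k*c[1]])
def wworld(s,u,v,z):
    R=cv2.Rodrigues(np.array(s['rvec'],float))[0];t=np.array(s['tvec'],float).ravel();K=s['intrinsics']
    x,y=(u-K[0,2]),(v-K[1,2]);r=np.hypot(x,y);th=r/K[0,0]
    d=R.T@np.array([x/r*np.sin(th),y/r*np.sin(th),np.cos(th)]);c=-R.T@t
    return c+(z-c[2])/d[2]*d
E
python3 - <<'E'
from h import *
s=np.load('last_top.npz')
f1=lambda x,y,z:world(s,171+x/10-.5,198+y/10-.5,z)
f2=lambda x,y,z:world(s,377+(x-400)/10-.5,234+y/10-.5,z)
ang=lambda a,b:np.degrees(np.arctan2((b-a)[1],(b-a)[0])).round(1)
print('bearing',f1(168,195,.062)); 
c=[f1(175,72,.032),f1(360,180,.032),f1(252,345,.032),f1(65,240,.032)]
print('housing',np.mean(c,0),[ (ang(c[i],c[(i+1)%4]),np.linalg.norm(c[i]-c[(i+1)%4]).round(3)) for i in range(4)])
print('bush',f2(662,182,.096),'flange',f2(605,202,.032))
a,b=f2(597,95,.062),f2(552,265,.062);print('block edge',a,b,ang(a,b),np.linalg.norm(a-b))
w=np.load('last_wrist.npz');R=cv2.Rodrigues(w['rvec'])[0];cam=-R.T@w['tvec']
st=ctrl.read_state();T=wxyz(st['tcp_rot'])
print('cam in tool',T.inv().apply(cam-st['tcp_pos']),'axis',T.inv().apply(R[2]))
plan((.41,-.21,.26,-60),(.41,-.21,.26,-10),(.45,.1,.26,30))
E
```

```text
bearing [0.53167645 0.39393183 0.062     ]
housing [0.52999549 0.3908699  0.032     ] [(np.float64(-121.4), np.float64(0.065)), (np.float64(146.7), np.float64(0.057)), (np.float64(59.7), np.float64(0.064)), (np.float64(-33.0), np.float64(0.059))]
bush [ 0.41619642 -0.21391335  0.096     ] flange [ 0.41018324 -0.21045998  0.032     ]
block edge [ 0.44101912 -0.20377351  0.062     ] [ 0.39326662 -0.18863484  0.062     ] 162.4 0.05009471774006778
cam in tool [ 0.07379041 -0.00089662 -0.14303904] axis [-2.88402283e-01 -1.49429148e-04  9.57509322e-01]
(0.41, -0.21, 0.26, -60) yaw -60 -> [-1.49  -2.204 -0.095] [-1.000e-03  1.000e-03  1.521e+00]
(0.41, -0.21, 0.26, -10) yaw -10 -> [-1.49  -2.204 -0.095] [-0.001  0.001  0.965]
(0.45, 0.1, 0.26, 30) yaw 30 -> [-1.386 -1.167 -0.097] [-0.001  0.     0.521]
t 0.15 pos [0.1246 0.5353 0.2307]
```

```bash
python3 -c "
from h import *
plan((.531,.393,.2,58))"
```

```text
(0.531, 0.393, 0.2, 58) yaw 58 -> [-1.427 -0.155  0.102] [-0.001 -0.     0.21 ]
t 0.15 pos [0.1246 0.5353 0.2307]
```

{"fn": "step_arm", "kwargs": {
  "motion": [
    [1, -1, -0.11, 0.05, 0, 0, 0],
    [1, -1, -0.11, 0.05, 0, 0, 0],
    [1, -1, -0.11, 0.05, 0, 0, 0],
    [1, -1, -0.11, 0.05, 0, 0, 0],
    [1, -1, -0.11, 0.05, 0, 0, 0],
    [1, -1, -0.11, 0.05, 0, 0, 0],
    [1, -1, -0.11, 0.05, 0, 0, 0],
    [1, -1, -0.11, 0.05, 0, 0, 0]
  ],
  "newtons": 50
}}

```text
clock: 0.82
tcp_pos: [0.415, 0.4327, 0.2153]
tcp_rot: [0.001, 0.116, 0.993, -0.001]
wrist_force: [-0.3, 0.5, -1.6]
opening: 1.0
gripper_force: 0.0
```

{"fn": "step_arm", "kwargs": {
  "motion": [
    [1, -0.14, -0.02, 0.02, 0, 0, 0.07],
    [1, -0.28, -0.03, 0.04, 0, 0, 0.14],
    [1, -0.427, -0.045, 0.05, 0, 0, 0.21],
    [1, -0.427, -0.045, 0.05, 0, 0, 0.21],
    [1, -0.427, -0.045, 0.05, 0, 0, 0.21],
    [1, -0.427, -0.045, 0.05, 0, 0, 0.21],
    [1, -0.427, -0.045, 0.05, 0, 0, 0.21],
    [1, -0.427, -0.045, 0.05, 0, 0, 0.21]
  ]
}}

```text
clock: 1.48
tcp_pos: [0.5295, 0.3943, 0.2017]
tcp_rot: [-0.0, 0.275, 0.962, 0.0]
wrist_force: [-0.2, -0.2, -0.4]
opening: 1.002
gripper_force: 0.0
```

Run:
```python
from h import *
s=snap('wrist','w2.png');st=ctrl.read_state()
print(st['tcp_pos'],st['clock'],wpix(s,(.5317,.3939,.062)),wpix(s,(.53,.391,.032)))
```

```text
[0.52966529 0.39430594 0.20186395] 1.5333 [321.82714557 191.90688037] [318.42276394 184.54869654]
```

View pics/w2.png

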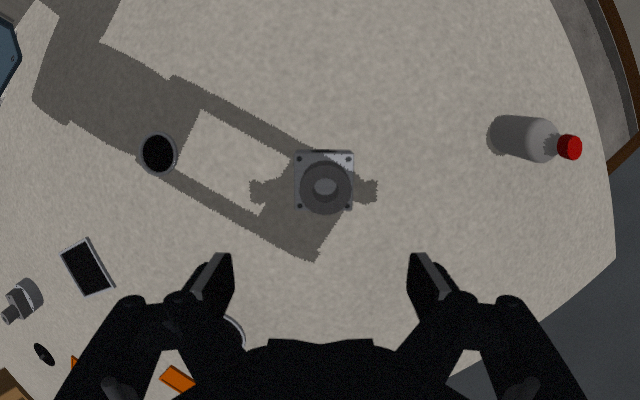

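The wrist view shows the bearing ring centred at (325,187) on the housing. Housing corners are at about (296,152), (352,150), (354,209) and (299,210), nearly aligned with the tool.

Run:
```python
from h import *
s=np.load('last_wrist.npz') if 0 else None
import cv2
s=snap('wrist')
print(wworld(s,325,187,.062))
c=np.array([wworld(s,u,v,.032) for u,v in((296,152),(352,150),(354,209),(299,210))])
print(c.mean(0),[np.r_[np.linalg.norm(d),np.degrees(np.arctan2(d[1],d[0]))].round(3) for d in np.roll(c,-1,0)-c])
b=wworld(s,325,187,.062)
plan((b[0],b[1],.037,58),(b[0],b[1],.2,58))
```

```text
[0.52941105 0.39897601 0.062     ]
[0.53061308 0.39919392 0.032     ] [array([5.7000e-02, 6.0269e+01]), array([  0.063, -28.488]), array([ 5.90000e-02, -1.20814e+02]), array([6.20000e-02, 1.49989e+02])]
(np.float64(0.529411053113804), np.float64(0.39897600564516367), 0.037, 58) yaw 58 -> [0.01  0.012 0.55 ] [0.    0.    0.001]
(np.float64(0.529411053113804), np.float64(0.39897600564516367), 0.2, 58) yaw 58 -> [0.009 0.013 0.006] [0.    0.    0.001]
t 1.58 pos [0.5298 0.3942 0.2019]
```

{"fn": "step_arm", "kwargs": {
  "motion": [
    [1, 0.01, 0.012, 0.12, 0, 0, 0.02],
    [1, 0.01, 0.012, 0.24, 0, 0, 0.02],
    [1, 0.01, 0.012, 0.35, 0, 0, 0.02],
    [1, 0.01, 0.012, 0.43, 0, 0, 0.02],
    [1, 0.01, 0.012, 0.49, 0, 0, 0.02],
    [1, 0.01, 0.012, 0.53, 0, 0, 0.02],
    [1, 0.01, 0.012, 0.548, 0, 0, 0.02],
    [1, 0.01, 0.012, 0.548, 0, 0, 0.02]
  ]
}}

```text
clock: 2.25
tcp_pos: [0.5297, 0.3981, 0.0361]
tcp_rot: [-0.001, 0.29, 0.957, -0.001]
wrist_force: [0.2, -0.9, -0.3]
opening: 0.998
gripper_force: 0.0
```

{"fn": "step_arm", "kwargs": {
  "motion": [
    [-1, 0, 0, 0, 0, 0, 0],
    [-1, 0, 0, 0, 0, 0, 0],
    [-1, 0, 0, 0, 0, 0, 0],
    [-1, 0, 0, 0, 0, 0, 0],
    [-1, 0, 0, 0, 0, 0, 0],
    [-1, 0, 0, 0, 0, 0, 0],
    [-1, 0, 0, 0, 0, 0, 0],
    [-1, 0, 0, 0, 0, 0, 0]
  ]
}}

```text
clock: 2.92
tcp_pos: [0.5317, 0.3987, 0.0392]
tcp_rot: [0.001, 0.291, 0.957, 0.001]
wrist_force: [-0.5, 0.7, 6.7]
opening: 0.574
gripper_force: 51.5
```

{"fn": "step_arm", "kwargs": {
  "motion": [
    [-1, 0, 0, -0.03, 0, 0, 0],
    [-1, 0, 0, -0.1, 0, 0, 0],
    [-1, 0, 0, -0.2, 0, 0, 0],
    [-1, 0, 0, -0.32, 0, 0, 0],
    [-1, 0, 0, -0.44, 0, 0, 0],
    [-1, -0.04, -0.07, -0.5, 0, 0, 0],
    [-1, -0.09, -0.16, -0.53, 0, 0, 0],
    [-1, -0.15, -0.27, -0.53, 0, 0, 0]
  ]
}}

```text
clock: 3.58
tcp_pos: [0.524, 0.3065, 0.1998]
tcp_rot: [0.003, 0.29, 0.957, 0.002]
wrist_force: [1.1, -0.3, -2.8]
opening: 0.572
gripper_force: 52.4
```

{"fn": "step_arm", "kwargs": {
  "motion": [
    [-1, -0.06, -0.11, 0, 0, 0, 0],
    [-1, -0.12, -0.22, 0, 0, 0, 0],
    [-1, -0.18, -0.33, 0, 0, 0, 0],
    [-1, -0.24, -0.44, 0, 0, 0, 0],
    [-1, -0.3, -0.55, 0, 0, 0, 0],
    [-1, -0.36, -0.66, 0, 0, 0, 0],
    [-1, -0.42, -0.77, 0, 0, 0, 0],
    [-1, -0.48, -0.87, 0, 0, 0, 0]
  ]
}}

```text
clock: 4.25
tcp_pos: [0.4961, 0.0068, 0.1965]
tcp_rot: [0.0, 0.291, 0.957, -0.0]
wrist_force: [0.4, -0.6, -1.6]
opening: 0.571
gripper_force: 52.4
```

```bash
python3 -c "
from h import *
plan((.5286,-.3921,.2,0),(.5286,-.3921,.1,10));print(ctrl.read_state()['opening'])"
```

```text
(0.5286, -0.3921, 0.2, 0) yaw 0 -> [-0.83  -1.044 -0.011] [-0.     0.     0.624]
(0.5286, -0.3921, 0.1, 10) yaw 10 -> [-0.83  -1.044  0.322] [-0.     0.     0.513]
t 4.25 pos [0.4961 0.0068 0.1965]
0.5709108940266103
```

{"fn": "step_arm", "kwargs": {
  "motion": [
    [-1, -0.08, -0.1, 0, 0, 0, 0.06],
    [-1, -0.16, -0.2, 0, 0, 0, 0.12],
    [-1, -0.24, -0.3, 0, 0, 0, 0.18],
    [-1, -0.32, -0.4, 0, 0, 0, 0.24],
    [-1, -0.4, -0.5, 0, 0, 0, 0.3],
    [-1, -0.48, -0.6, 0, 0, 0, 0.36],
    [-1, -0.56, -0.7, 0, 0, 0, 0.42],
    [-1, -0.64, -0.8, 0, 0, 0, 0.48]
  ]
}}

```text
clock: 4.92
tcp_pos: [0.5226, -0.2994, 0.1964]
tcp_rot: [-0.0, 0.625, 0.781, 0.0]
wrist_force: [1.0, -0.4, -2.4]
opening: 0.569
gripper_force: 52.4
```

```bash
python3 -c "
from h import *
plan((.5286,-.3921,.2,10),(.5286,-.3921,.05,10))"
```

```text
(0.5286, -0.3921, 0.2, 10) yaw 10 -> [-0.306 -0.049 -0.012] [-0.   -0.    0.03]
(0.5286, -0.3921, 0.05, 10) yaw 10 -> [-0.306 -0.049  0.488] [-0.   -0.    0.03]
t 4.92 pos [ 0.5226 -0.2994  0.1964]
```

{"fn": "step_arm", "kwargs": {
  "motion": [
    [-1, -0.1, -0.015, 0, 0, 0, 0.03],
    [-1, -0.2, -0.03, 0, 0, 0, 0.03],
    [-1, -0.27, -0.045, 0.08, 0, 0, 0.03],
    [-1, -0.306, -0.049, 0.18, 0, 0, 0.03],
    [-1, -0.306, -0.049, 0.25, 0, 0, 0.03],
    [-1, -0.306, -0.049, 0.28, 0, 0, 0.03],
    [-1, -0.306, -0.049, 0.28, 0, 0, 0.03],
    [-1, -0.306, -0.049, 0.28, 0, 0, 0.03]
  ]
}}

```text
clock: 5.58
tcp_pos: [0.5296, -0.39, 0.1124]
tcp_rot: [-0.0, 0.641, 0.768, 0.0]
wrist_force: [-0.0, 0.1, -1.6]
opening: 0.571
gripper_force: 52.4
```

Run:
```python
from h import *
s=snap('wrist','w3.png');st=ctrl.read_state()
print(st['tcp_pos'],wpix(s,(.5286,-.3921,.003)),wpix(s,(.5286,-.3921,.02)))
cv2.imwrite('pics/w3.png',cv2.resize(s['color'][100:300,170:470],None,fx=2.5,fy=2.5)[:,:,::-1])
```

```text
[ 0.53025571 -0.39047193  0.11358144] [319.20762356 200.20537415] [319.1563323  206.23859623]
```

View pics/w3.png

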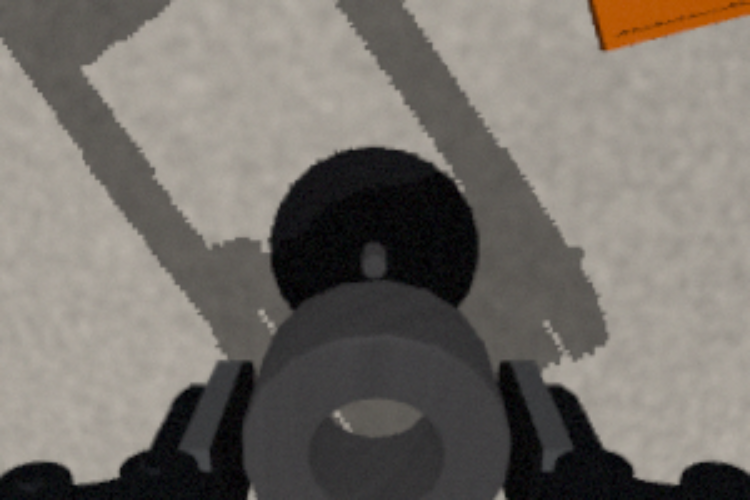

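The crop shows the disc centred at full-image (320,199), against (319,200) predicted, so the top-view nest position is good to about 2 mm. The bearing sits centred between the pads.

{"fn": "step_arm", "kwargs": {
  "motion": [
    [-1, -0.004, -0.006, 0.06, 0, 0, 0],
    [-1, -0.004, -0.006, 0.13, 0, 0, 0],
    [-1, -0.004, -0.006, 0.19, 0, 0, 0],
    [-1, -0.004, -0.006, 0.25, 0, 0, 0],
    [-1, -0.004, -0.006, 0.29, 0, 0, 0],
    [-1, -0.004, -0.006, 0.315, 0, 0, 0],
    [-1, -0.004, -0.006, 0.325, 0, 0, 0],
    [-1, -0.004, -0.006, 0.33, 0, 0, 0]
  ]
}}

```text
clock: 6.3
tcp_pos: [0.5285, -0.3922, 0.0136]
tcp_rot: [0.001, 0.641, 0.768, -0.0]
wrist_force: [-1.3, -0.5, -2.8]
opening: 0.572
gripper_force: 52.4
```

{"fn": "step_arm", "kwargs": {
  "motion": [
    [-1, 0, 0, 0.003, 0, 0, 0],
    [-1, 0, 0, 0.006, 0, 0, 0],
    [-1, 0, 0, 0.009, 0, 0, 0],
    [-1, 0, 0, 0.012, 0, 0, 0],
    [-1, 0, 0, 0.015, 0, 0, 0],
    [-1, 0, 0, 0.015, 0, 0, 0],
    [-1, 0, 0, 0.015, 0, 0, 0],
    [-1, 0, 0, 0.015, 0, 0, 0]
  ]
}}

```text
clock: 6.97
tcp_pos: [0.5283, -0.3923, 0.0102]
tcp_rot: [0.001, 0.641, 0.768, -0.0]
wrist_force: [-2.6, 2.3, 6.5]
opening: 0.569
gripper_force: 53.1
```

{"fn": "step_arm", "kwargs": {
  "motion": [
    [0.5, 0, 0, 0, 0, 0, 0],
    [0.8, 0, 0, 0, 0, 0, 0],
    [1, 0, 0, 0, 0, 0, 0],
    [1, 0, 0, 0, 0, 0, 0],
    [1, 0, 0, -0.06, 0, 0, 0],
    [1, 0, 0, -0.18, 0, 0, 0],
    [1, 0, 0, -0.31, 0, 0, 0],
    [1, 0, 0, -0.44, 0, 0, 0]
  ]
}}

```text
clock: 7.63
tcp_pos: [0.5275, -0.3914, 0.141]
tcp_rot: [-0.001, 0.641, 0.768, 0.0]
wrist_force: [-0.5, -0.5, 0.0]
opening: 0.996
gripper_force: 0.0
```

```bash
python3 -c "
from h import *
plan((.413,-.21,.24,-65),(.413,-.21,.24,-107.6))"
```

```text
(0.413, -0.21, 0.24, -65) yaw -65 -> [ 0.664 -0.268 -0.329] [-0.001 -0.     0.837]
(0.413, -0.21, 0.24, -107.6) yaw -107.6 -> [ 0.664 -0.268 -0.329] [-0.002  0.     1.31 ]
t 7.63 pos [ 0.5275 -0.3914  0.141 ]
```

{"fn": "step_arm", "kwargs": {
  "motion": [
    [1, 0.08, -0.035, -0.06, 0, 0, -0.07],
    [1, 0.17, -0.07, -0.12, 0, 0, -0.14],
    [1, 0.26, -0.105, -0.18, 0, 0, -0.21],
    [1, 0.35, -0.14, -0.24, 0, 0, -0.28],
    [1, 0.44, -0.18, -0.3, 0, 0, -0.35],
    [1, 0.53, -0.22, -0.33, 0, 0, -0.42],
    [1, 0.62, -0.25, -0.33, 0, 0, -0.5],
    [1, 0.664, -0.268, -0.33, 0, 0, -0.57]
  ]
}}

```text
clock: 8.3
tcp_pos: [0.4119, -0.2078, 0.2403]
tcp_rot: [0.0, 0.242, 0.97, 0.0]
wrist_force: [0.1, -0.2, 0.9]
opening: 1.0
gripper_force: 0.0
```

{"fn": "step_arm", "kwargs": {
  "motion": [
    [1, 0, 0, 0, 0, 0, -0.07],
    [1, 0, 0, 0, 0, 0, -0.12],
    [1, 0, 0, 0, 0, 0, -0.12],
    [1, 0, 0, 0, 0, 0, -0.12],
    [1, 0, 0, 0, 0, 0, -0.12],
    [1, 0, 0, 0, 0, 0, -0.12],
    [1, 0, 0, 0, 0, 0, -0.12],
    [1, 0, 0, 0, 0, 0, -0.12]
  ]
}}

```text
clock: 8.97
tcp_pos: [0.4133, -0.2104, 0.2393]
tcp_rot: [-0.0, 0.154, 0.988, 0.0]
wrist_force: [-0.0, -0.7, 0.6]
opening: 1.004
gripper_force: 0.0
```

Run:
```python
from h import *
s=snap('wrist');st=ctrl.read_state()
print(st['tcp_pos'],np.degrees(wxyz(st['tcp_rot']).as_matrix()[:2,1]@[1,1j]).real if 0 else wxyz(st['tcp_rot']).as_matrix()[:,1],wpix(s,(.4162,-.2139,.096)))
cv2.imwrite('pics/w4.png',cv2.resize(s['color'][130:250,240:400],None,fx=5,fy=5,interpolation=cv2.INTER_CUBIC)[:,:,::-1])
```

```text
[ 0.41329932 -0.21035873  0.23928469] [3.03205748e-01 9.52925104e-01 1.43039344e-04] [318.34996013 192.9834857 ]
```

View pics/w4.png

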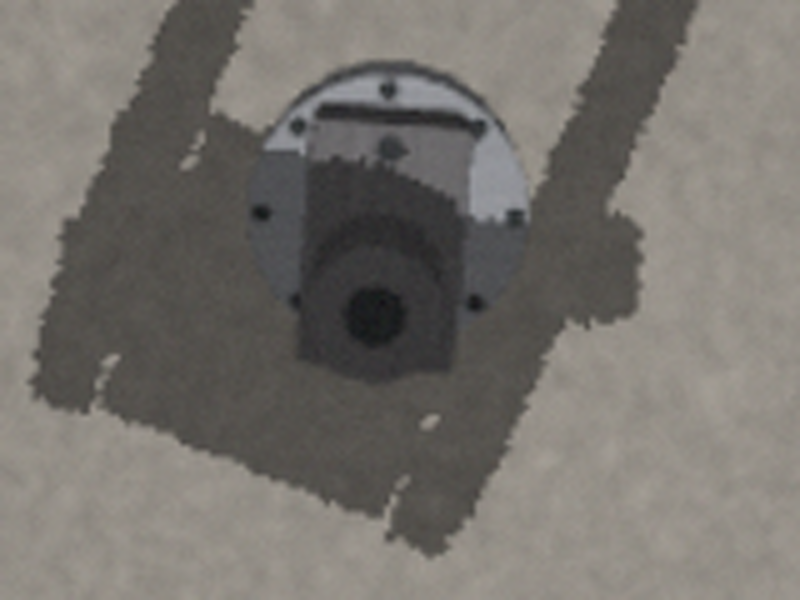

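The crop shows the bushing top at full-image (314.6,192.6). The block corners in the crop are (318,118), (472,130), (455,372) and (298,355), about 4–5° off the tool. The flange centre is at about (317.2,172.4).

Run:
```python
from h import *
s=np.load('last_wrist.npz')
f=lambda x,y,z:wworld(s,240+(x+.5)/5-.5,130+(y+.5)/5-.5,z)
b=f(375,315,.096);print('bush',b,'flange',f(388,214,.032))
c=np.array([f(*p,.062) for p in((318,118),(472,130),(455,372),(298,355))])
print('block',c.mean(0),[np.r_[np.linalg.norm(d),np.degrees(np.arctan2(d[1],d[0]))].round(3) for d in np.roll(c,-1,0)-c])
plan((b[0],b[1],.076,72.4))
```

```text
bush [ 0.41474676 -0.2172061   0.096     ] flange [ 0.40877052 -0.2132548   0.032     ]
block [ 0.40949869 -0.21374997  0.062     ] [array([3.2000e-02, 6.7791e+01]), array([  0.053, -21.035]), array([ 3.40000e-02, -1.14124e+02]), array([5.20000e-02, 1.56792e+02])]
(np.float64(0.41474676021194407), np.float64(-0.21720609791903456), 0.076, 72.4) yaw -107.6 -> [-0.012 -0.02   0.544] [-0.    -0.     1.999]
t 9.02 pos [ 0.4133 -0.2104  0.2393]
```

{"fn": "step_arm", "kwargs": {
  "motion": [
    [1, -0.012, -0.02, 0.1, 0, 0, 0],
    [1, -0.012, -0.02, 0.22, 0, 0, 0],
    [1, -0.012, -0.02, 0.34, 0, 0, 0],
    [1, -0.012, -0.02, 0.43, 0, 0, 0],
    [1, -0.012, -0.02, 0.49, 0, 0, 0],
    [1, -0.012, -0.02, 0.52, 0, 0, 0],
    [1, -0.012, -0.02, 0.534, 0, 0, 0],
    [1, -0.012, -0.02, 0.534, 0, 0, 0]
  ]
}}

```text
clock: 9.68
tcp_pos: [0.4149, -0.2171, 0.0789]
tcp_rot: [-0.0, 0.153, 0.988, 0.0]
wrist_force: [-0.5, -0.2, 0.5]
opening: 1.0
gripper_force: 0.0
```

{"fn": "step_arm", "kwargs": {
  "motion": [
    [0, 0, 0, 0, 0, 0, 0],
    [-1, 0, 0, 0, 0, 0, 0],
    [-1, 0, 0, 0, 0, 0, 0],
    [-1, 0, 0, 0, 0, 0, 0],
    [-1, 0, 0, 0, 0, 0, 0],
    [-1, 0, 0, 0, 0, 0, 0],
    [-1, 0, 0, 0, 0, 0, 0],
    [-1, 0, 0, 0, 0, 0, 0]
  ]
}}

```text
clock: 10.35
tcp_pos: [0.4154, -0.2171, 0.0801]
tcp_rot: [0.001, 0.153, 0.988, -0.0]
wrist_force: [0.0, 1.8, 6.1]
opening: 0.303
gripper_force: 48.8
```

{"fn": "step_arm", "kwargs": {
  "motion": [
    [-1, 0, 0, -0.03, 0, 0, 0],
    [-1, 0, 0, -0.09, 0, 0, 0],
    [-1, 0, 0, -0.18, 0, 0, 0],
    [-1, 0, 0, -0.28, 0, 0, 0],
    [-1, 0, 0.02, -0.34, 0, 0, 0],
    [-1, 0.02, 0.07, -0.37, 0, 0, 0],
    [-1, 0.05, 0.15, -0.37, 0, 0, 0],
    [-1, 0.09, 0.25, -0.37, 0, 0, 0]
  ]
}}

```text
clock: 11.02
tcp_pos: [0.4125, -0.1382, 0.1917]
tcp_rot: [0.001, 0.154, 0.988, -0.001]
wrist_force: [1.6, 0.6, -1.7]
opening: 0.3
gripper_force: 49.4
```

{"fn": "step_arm", "kwargs": {
  "motion": [
    [-1, 0.04, 0.12, 0, 0, 0, 0],
    [-1, 0.08, 0.24, 0, 0, 0, 0],
    [-1, 0.13, 0.36, 0, 0, 0, 0],
    [-1, 0.17, 0.48, 0, 0, 0, 0],
    [-1, 0.22, 0.6, 0, 0, 0, 0],
    [-1, 0.26, 0.72, 0, 0, 0, 0],
    [-1, 0.3, 0.82, 0, 0, 0, 0],
    [-1, 0.34, 0.92, 0, 0, 0, 0]
  ]
}}

```text
clock: 11.68
tcp_pos: [0.3974, 0.1583, 0.1909]
tcp_rot: [0.0, 0.153, 0.988, 0.0]
wrist_force: [0.5, -0.5, -0.7]
opening: 0.304
gripper_force: 49.4
```

Run:
```python
from h import *
plan((.3971,.2429,.1,72.4),(.3971,.2429,.022,72.4))
s=snap('wrist')
print(ctrl.read_state()['opening'],wpix(s,(.3971,.2429,.003)))
c=s['color'][80:280,170:470];g=c.max(2)
cv2.imwrite('pics/w5.png',cv2.resize(c,None,fx=2.5,fy=2.5)[:,:,::-1])
```

```text
(0.3971, 0.2429, 0.1, 72.4) yaw 72.4 -> [0.086 0.268 0.303] [0. 0. 0.]
(0.3971, 0.2429, 0.022, 72.4) yaw 72.4 -> [0.087 0.268 0.563] [0. 0. 0.]
t 11.68 pos [0.3974 0.1583 0.1909]
0.3038930391511758 [394.21143623 156.28007669]
```

View pics/w5.png

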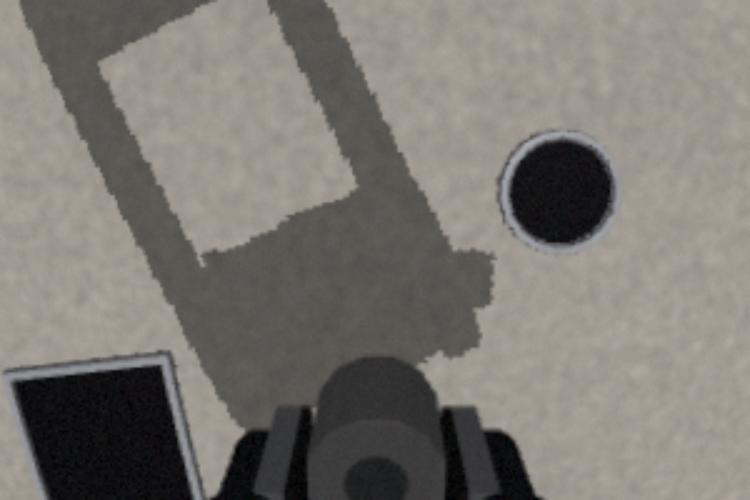

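The small nest appears at (393.6,156.4), against (394.2,156.3) predicted, which matches. The bushing is upright in the grip.

{"fn": "step_arm", "kwargs": {
  "motion": [
    [-1, 0.03, 0.1, 0, 0, 0, 0],
    [-1, 0.06, 0.19, 0.02, 0, 0, 0],
    [-1, 0.08, 0.25, 0.1, 0, 0, 0],
    [-1, 0.087, 0.268, 0.2, 0, 0, 0],
    [-1, 0.087, 0.268, 0.3, 0, 0, 0],
    [-1, 0.087, 0.268, 0.4, 0, 0, 0],
    [-1, 0.087, 0.268, 0.47, 0, 0, 0],
    [-1, 0.087, 0.268, 0.52, 0, 0, 0]
  ]
}}

```text
clock: 12.4
tcp_pos: [0.3963, 0.2405, 0.0324]
tcp_rot: [-0.001, 0.153, 0.988, -0.001]
wrist_force: [-0.1, 0.4, -2.3]
opening: 0.301
gripper_force: 49.8
```

{"fn": "step_arm", "kwargs": {
  "motion": [
    [-1, 0, 0, 0.015, 0, 0, 0],
    [-1, 0, 0, 0.025, 0, 0, 0],
    [-1, 0, 0, 0.031, 0, 0, 0],
    [-1, 0, 0, 0.036, 0, 0, 0],
    [-1, 0, 0, 0.04, 0, 0, 0],
    [-1, 0, 0, 0.044, 0, 0, 0],
    [-1, 0, 0, 0.046, 0, 0, 0],
    [-1, 0, 0, 0.046, 0, 0, 0]
  ]
}}

```text
clock: 13.07
tcp_pos: [0.3981, 0.2412, 0.0212]
tcp_rot: [0.001, 0.153, 0.988, 0.0]
wrist_force: [-0.5, -0.4, 2.5]
opening: 0.31
gripper_force: 50.4
```

{"fn": "step_arm", "kwargs": {
  "motion": [
    [-0.2, 0, 0, 0.001, 0, 0, 0],
    [0, 0, 0, 0.001, 0, 0, 0],
    [0.4, 0, 0, 0, 0, 0, 0],
    [1, 0, 0, -0.02, 0, 0, 0],
    [1, 0, 0, -0.1, 0, 0, 0],
    [1, 0, 0, -0.22, 0, 0, 0],
    [1, 0, 0, -0.35, 0, 0, 0],
    [1, 0, 0, -0.45, 0, 0, 0]
  ]
}}

```text
clock: 13.73
tcp_pos: [0.3978, 0.2412, 0.1583]
tcp_rot: [0.001, 0.153, 0.988, 0.0]
wrist_force: [0.4, -0.0, -0.3]
opening: 1.003
gripper_force: 0.0
```

Run:
```python
from h import *
plan((.4095,-.2137,.16,67.5))
```

```text
(0.4095, -0.2137, 0.16, 67.5) yaw -112.5 -> [-0.496 -1.433 -0.006] [-1.000e-03  1.000e-03 -1.946e+00]
t 13.73 pos [0.3978 0.2412 0.1583]
```

{"fn": "step_arm", "kwargs": {
  "motion": [
    [1, -0.04, -0.12, 0, 0, 0, 0],
    [1, -0.08, -0.24, 0, 0, 0, 0],
    [1, -0.12, -0.36, 0, 0, 0, 0],
    [1, -0.17, -0.48, 0, 0, 0, 0],
    [1, -0.21, -0.6, 0, 0, 0, 0],
    [1, -0.25, -0.72, 0, 0, 0, 0],
    [1, -0.29, -0.84, 0, 0, 0, 0],
    [1, -0.33, -0.95, 0, 0, 0, 0]
  ]
}}

```text
clock: 14.4
tcp_pos: [0.4053, -0.0625, 0.156]
tcp_rot: [0.0, 0.153, 0.988, -0.0]
wrist_force: [0.7, 0.0, 0.0]
opening: 0.999
gripper_force: 0.0
```

{"fn": "step_arm", "kwargs": {
  "motion": [
    [1, -0.04, -0.12, 0, 0, 0, 0.054],
    [1, -0.08, -0.24, 0, 0, 0, 0.054],
    [1, -0.12, -0.36, 0, 0, 0, 0.054],
    [1, -0.15, -0.44, 0, 0, 0, 0.054],
    [1, -0.166, -0.483, 0, 0, 0, 0.054],
    [1, -0.166, -0.483, 0, 0, 0, 0.054],
    [1, -0.166, -0.483, 0, 0, 0, 0.054],
    [1, -0.166, -0.483, 0, 0, 0, 0.054]
  ]
}}

```text
clock: 15.07
tcp_pos: [0.409, -0.2122, 0.1553]
tcp_rot: [-0.0, 0.195, 0.981, 0.001]
wrist_force: [-0.0, 0.4, -0.6]
opening: 0.995
gripper_force: 0.0
```

Run:
```python
from h import *
plan((.4095,-.2137,.044,67.5))
s=snap('wrist')
cv2.imwrite('pics/w6.png',cv2.resize(s['color'][130:280,220:420],None,fx=4,fy=4,interpolation=cv2.INTER_CUBIC)[:,:,::-1])
for p in((.4095,-.2137,.062),(.4088,-.2133,.032)):print((wpix(s,p)-[220,130])*4)
```

```text
(0.4095, -0.2137, 0.044, 67.5) yaw -112.5 -> [-0.004 -0.004  0.371] [ 1.000e-03  1.000e-03 -1.999e+00]
t 15.07 pos [ 0.409  -0.2122  0.1553]
[398.30166771 303.72858662]
[398.81349226 259.91899963]
```

View pics/w6.png

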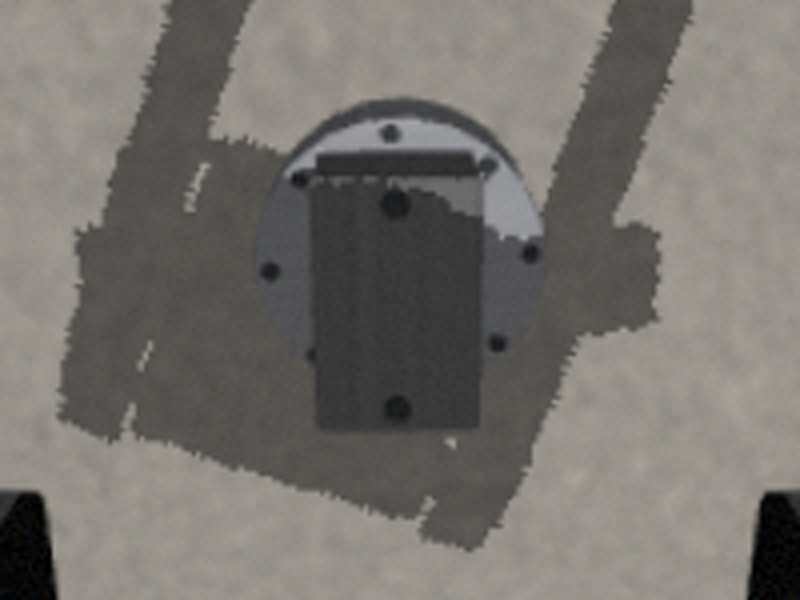

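The block is aligned with the tool, centred in the crop at (398,303) as predicted, with the flange below at about (400,262).

{"fn": "step_arm", "kwargs": {
  "motion": [
    [1, -0.004, -0.004, 0.08, 0, 0, 0],
    [1, -0.004, -0.004, 0.17, 0, 0, 0],
    [1, -0.004, -0.004, 0.25, 0, 0, 0],
    [1, -0.004, -0.004, 0.31, 0, 0, 0],
    [1, -0.004, -0.004, 0.345, 0, 0, 0],
    [1, -0.004, -0.004, 0.364, 0, 0, 0],
    [0, -0.004, -0.004, 0.364, 0, 0, 0],
    [-0.1, -0.004, -0.004, 0.364, 0, 0, 0]
  ]
}}

```text
clock: 15.78
tcp_pos: [0.4103, -0.2146, 0.0466]
tcp_rot: [0.0, 0.194, 0.981, 0.0]
wrist_force: [1.4, 0.5, 0.2]
opening: 0.75
gripper_force: 0.0
```

{"fn": "step_arm", "kwargs": {
  "motion": [
    [-1, 0, 0, 0, 0, 0, 0],
    [-1, 0, 0, 0, 0, 0, 0],
    [-1, 0, 0, 0, 0, 0, 0],
    [-1, 0, 0, 0, 0, 0, 0],
    [-1, 0, 0, 0, 0, 0, 0],
    [-1, 0, 0, 0, 0, 0, 0],
    [-1, 0, 0, 0, 0, 0, 0],
    [-1, 0, 0, 0, 0, 0, 0]
  ]
}}

```text
clock: 16.45
tcp_pos: [0.4107, -0.2154, 0.0474]
tcp_rot: [0.001, 0.195, 0.981, -0.0]
wrist_force: [0.7, 2.4, 5.5]
opening: 0.382
gripper_force: 50.0
```

{"fn": "step_arm", "kwargs": {
  "motion": [
    [-1, 0, 0, -0.03, 0, 0, 0],
    [-1, 0, 0, -0.09, 0, 0, 0],
    [-1, 0, 0, -0.17, 0, 0, 0],
    [-1, 0, 0, -0.27, 0, 0, 0],
    [-1, 0, 0, -0.36, 0, 0, -0.05],
    [-1, -0.05, 0.04, -0.4, 0, 0, -0.1],
    [-1, -0.11, 0.1, -0.4, 0, 0, -0.15],
    [-1, -0.19, 0.17, -0.4, 0, 0, -0.2]
  ]
}}

```text
clock: 17.12
tcp_pos: [0.4822, -0.1903, 0.1683]
tcp_rot: [0.001, 0.038, 0.999, -0.001]
wrist_force: [0.3, -0.8, -3.8]
opening: 0.382
gripper_force: 51.1
```

Run:
```python
from h import *
plan((.6374,-.1395,.16,108.9-180+180))
st=ctrl.read_state();print(wxyz(st['tcp_rot']).as_matrix()[:,1])
```

```text
(0.6374, -0.1395, 0.16, 108.9) yaw -71.1 -> [-0.503  0.208  0.028] [1.000e-03 2.000e-03 1.742e+00]
t 17.12 pos [ 0.4822 -0.1903  0.1683]
[ 0.07605014  0.99710255 -0.001699  ]
```

{"fn": "step_arm", "kwargs": {
  "motion": [
    [-1, -0.1, 0.04, 0, 0, 0, -0.06],
    [-1, -0.2, 0.08, 0, 0, 0, -0.12],
    [-1, -0.3, 0.12, 0, 0, 0, -0.18],
    [-1, -0.4, 0.16, 0, 0, 0, -0.24],
    [-1, -0.47, 0.19, 0, 0, 0, -0.26],
    [-1, -0.503, 0.208, 0, 0, 0, -0.26],
    [-1, -0.503, 0.208, 0.05, 0, 0, -0.26],
    [-1, -0.503, 0.208, 0.1, 0, 0, -0.26]
  ]
}}

```text
clock: 17.78
tcp_pos: [0.6386, -0.1391, 0.1368]
tcp_rot: [0.001, -0.165, 0.986, -0.001]
wrist_force: [0.0, 0.5, -4.0]
opening: 0.379
gripper_force: 51.1
```

Run:
```python
from h import *
plan((.6374,-.1395,.024,108.9))
s=snap('wrist')
cv2.imwrite('pics/w7.png',cv2.resize(s['color'][130:280,220:420],None,fx=4,fy=4,interpolation=cv2.INTER_CUBIC)[:,:,::-1])
a=np.radians(18.9);ex=np.array([np.cos(a),np.sin(a),0]);ey=np.array([-ex[1],ex[0],0])
for i,j in((1,1),(1,-1),(-1,-1),(-1,1)):print((wpix(s,np.array([.6374,-.1395,.007])+ex*i*.041+ey*j*.029)-[220,130])*4)
```

```text
(0.6374, -0.1395, 0.024, 108.9) yaw -71.1 -> [0.005 0.    0.376] [-1.000e-03 -1.000e-03 -1.999e+00]
t 17.78 pos [ 0.6386 -0.1391  0.1368]
[524.13272538 413.09607905]
[281.55122381 412.60817714]
[272.75084466  68.20047842]
[534.65566116  68.78621379]
```

View pics/w7.png

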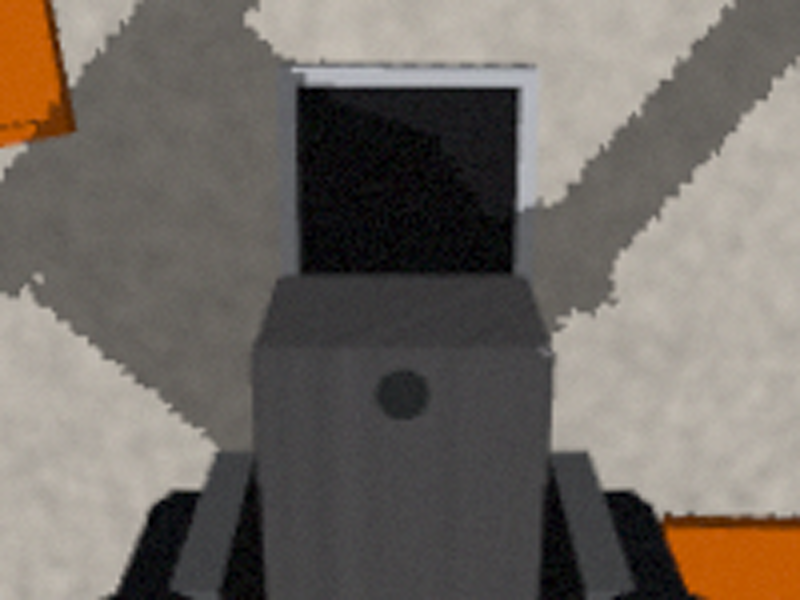

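The crop shows the black oblong nest squarely aligned under the block. Its outer edges are at x 282–537, against 272–534 predicted (about 1.3 mm off), with its top at 66 against 68.

{"fn": "step_arm", "kwargs": {
  "motion": [
    [-1, 0.004, 0.004, 0.07, 0, 0, 0],
    [-1, 0.004, 0.004, 0.16, 0, 0, 0],
    [-1, 0.004, 0.004, 0.24, 0, 0, 0],
    [-1, 0.004, 0.004, 0.3, 0, 0, 0],
    [-1, 0.004, 0.004, 0.34, 0, 0, 0],
    [-1, 0.004, 0.004, 0.36, 0, 0, 0],
    [-1, 0.004, 0.004, 0.375, 0, 0, 0],
    [-1, 0.004, 0.004, 0.38, 0, 0, 0]
  ]
}}

```text
clock: 18.5
tcp_pos: [0.6362, -0.139, 0.0225]
tcp_rot: [0.0, -0.164, 0.986, -0.0]
wrist_force: [-0.5, -0.4, -4.3]
opening: 0.381
gripper_force: 51.0
```

{"fn": "step_arm", "kwargs": {
  "motion": [
    [-1, 0, 0, 0.003, 0, 0, 0],
    [-1, 0, 0, 0.006, 0, 0, 0],
    [-1, 0, 0, 0.009, 0, 0, 0],
    [-1, 0, 0, 0.012, 0, 0, 0],
    [-1, 0, 0, 0.015, 0, 0, 0],
    [-1, 0, 0, 0.015, 0, 0, 0],
    [-1, 0, 0, 0.015, 0, 0, 0],
    [-1, 0, 0, 0.015, 0, 0, 0]
  ]
}}

```text
clock: 19.17
tcp_pos: [0.6363, -0.1389, 0.0185]
tcp_rot: [0.0, -0.164, 0.986, -0.0]
wrist_force: [-2.3, 0.5, 3.9]
opening: 0.386
gripper_force: 51.9
```

{"fn": "step_arm", "kwargs": {
  "motion": [
    [0, 0, 0, 0, 0, 0, 0],
    [0.4, 0, 0, 0, 0, 0, 0],
    [1, 0, 0, 0, 0, 0, 0],
    [1, 0, 0, -0.04, 0, 0, 0],
    [1, 0, 0, -0.13, 0, 0, 0],
    [1, 0, 0, -0.25, 0, 0, 0],
    [1, 0, 0, -0.38, 0, 0, 0],
    [1, 0, 0, -0.48, 0, 0, 0]
  ]
}}

```text
clock: 19.83
tcp_pos: [0.6366, -0.139, 0.1657]
tcp_rot: [0.001, -0.164, 0.986, -0.001]
wrist_force: [0.3, -0.5, 0.7]
opening: 1.003
gripper_force: 0.0
```

Run:
```python
from h import *
plan((.409,-.2135,.16,58))
```

```text
(0.409, -0.2135, 0.16, 58) yaw 58 -> [0.798 0.011 0.017] [-0.001  0.002  0.566]
t 19.83 pos [ 0.6366 -0.139   0.1657]
```

{"fn": "step_arm", "kwargs": {
  "motion": [
    [1, 0.11, 0, 0.005, 0, 0, 0.07],
    [1, 0.22, 0, 0.01, 0, 0, 0.14],
    [1, 0.33, 0, 0.015, 0, 0, 0.21],
    [1, 0.44, 0, 0.02, 0, 0, 0.28],
    [1, 0.55, 0.01, 0.02, 0, 0, 0.35],
    [1, 0.66, 0.01, 0.02, 0, 0, 0.42],
    [1, 0.76, 0.01, 0.02, 0, 0, 0.49],
    [1, 0.798, 0.011, 0.02, 0, 0, 0.56]
  ]
}}

```text
clock: 20.5
tcp_pos: [0.4053, -0.2137, 0.1565]
tcp_rot: [-0.0, 0.274, 0.962, -0.0]
wrist_force: [0.3, 0.8, -1.0]
opening: 1.0
gripper_force: 0.0
```

Run:
```python
from h import *
s=snap('wrist')
cv2.imwrite('pics/w8.png',cv2.resize(s['color'][130:280,220:420],None,fx=4,fy=4,interpolation=cv2.INTER_CUBIC)[:,:,::-1])
print((wpix(s,(.409,-.2135,.032))-[220,130])*4)
plan((.409,-.2135,.012,58))
```

```text
[414.19822423 269.55657497]
(0.409, -0.2135, 0.012, 58) yaw 58 -> [-0.011  0.009  0.482] [-0.001 -0.001 -0.003]
t 20.55 pos [ 0.405  -0.2139  0.1565]
```

View pics/w8.png

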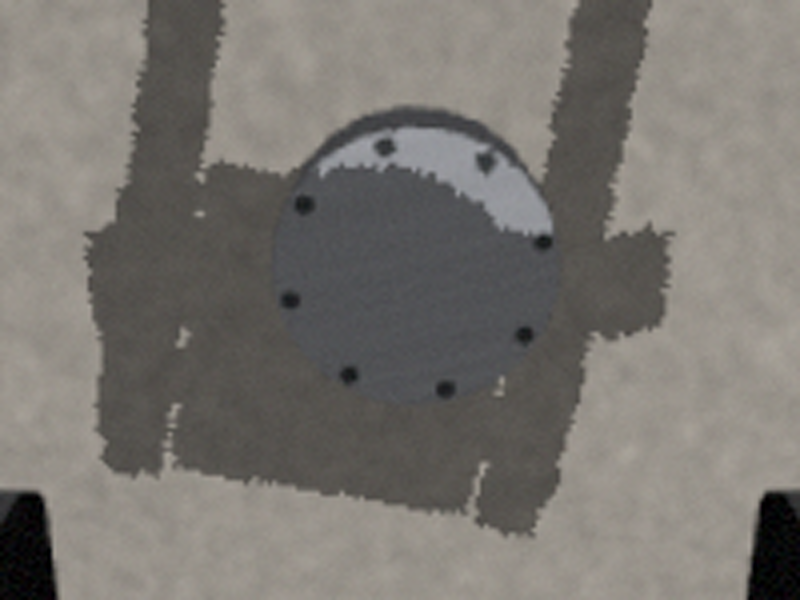

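The bare flange is centred in the crop at (416,266), against (414,270) predicted.

{"fn": "step_arm", "kwargs": {
  "motion": [
    [1, -0.012, 0.011, 0.1, 0, 0, 0],
    [1, -0.012, 0.011, 0.21, 0, 0, 0],
    [1, -0.012, 0.011, 0.31, 0, 0, 0],
    [1, -0.012, 0.011, 0.39, 0, 0, 0],
    [1, -0.012, 0.011, 0.44, 0, 0, 0],
    [1, -0.012, 0.011, 0.47, 0, 0, 0],
    [1, -0.012, 0.011, 0.482, 0, 0, 0],
    [1, -0.012, 0.011, 0.482, 0, 0, 0]
  ]
}}

```text
clock: 21.22
tcp_pos: [0.4136, -0.2124, 0.0111]
tcp_rot: [-0.0, 0.271, 0.963, 0.0]
wrist_force: [-0.0, 0.1, 0.2]
opening: 1.001
gripper_force: 0.0
```

{"fn": "step_arm", "kwargs": {
  "motion": [
    [-1, 0, 0, 0, 0, 0, 0],
    [-1, 0, 0, 0, 0, 0, 0],
    [-1, 0, 0, 0, 0, 0, 0],
    [-1, 0, 0, 0, 0, 0, 0],
    [-1, 0, 0, 0, 0, 0, 0],
    [-1, 0, 0, 0, 0, 0, 0],
    [-1, 0, 0, 0, 0, 0, 0],
    [-1, 0, 0, 0, 0, 0, 0]
  ],
  "newtons": 60
}}

```text
clock: 21.88
tcp_pos: [0.4142, -0.2133, 0.013]
tcp_rot: [0.001, 0.271, 0.963, -0.001]
wrist_force: [-1.6, 0.4, 7.2]
opening: 0.745
gripper_force: 64.1
```

{"fn": "step_arm", "kwargs": {
  "motion": [
    [-1, 0, 0, -0.03, 0, 0, 0],
    [-1, 0, 0, -0.09, 0, 0, 0],
    [-1, 0, 0, -0.17, 0, 0, 0],
    [-1, 0, 0, -0.27, 0, 0, 0],
    [-1, 0, 0.02, -0.36, 0, 0, 0],
    [-1, 0, 0.08, -0.42, 0, 0, 0],
    [-1, 0, 0.16, -0.42, 0, 0, 0],
    [-1, 0, 0.26, -0.42, 0, 0, 0]
  ]
}}

```text
clock: 22.55
tcp_pos: [0.4551, -0.1466, 0.1401]
tcp_rot: [0.003, 0.272, 0.962, -0.001]
wrist_force: [0.5, -0.3, -1.4]
opening: 0.745
gripper_force: 66.9
```

Run:
```python
from h import *
plan((.6502,.1336,.12,57.4))
```

```text
(0.6502, 0.1336, 0.12, 57.4) yaw 57.4 -> [-0.064  1.136  0.067] [-0.     0.003  0.011]
t 22.55 pos [ 0.4551 -0.1466  0.1401]
```

{"fn": "step_arm", "kwargs": {
  "motion": [
    [-1, -0.01, 0.12, 0, 0, 0, 0],
    [-1, -0.01, 0.24, 0, 0, 0, 0],
    [-1, -0.02, 0.36, 0, 0, 0, 0],
    [-1, -0.03, 0.48, 0, 0, 0, 0],
    [-1, -0.03, 0.6, 0, 0, 0, 0],
    [-1, -0.04, 0.72, 0, 0, 0, 0],
    [-1, -0.05, 0.84, 0, 0, 0, 0],
    [-1, -0.05, 0.94, 0, 0, 0, 0]
  ]
}}

```text
clock: 23.22
tcp_pos: [0.6153, 0.0891, 0.1383]
tcp_rot: [0.001, 0.271, 0.963, 0.0]
wrist_force: [0.1, -0.7, -2.6]
opening: 0.743
gripper_force: 66.9
```

{"fn": "step_arm", "kwargs": {
  "motion": [
    [-1, 0, 0.08, 0, 0, 0, 0],
    [-1, -0.01, 0.14, 0, 0, 0, 0],
    [-1, -0.014, 0.185, 0, 0, 0, 0],
    [-1, -0.014, 0.185, 0, 0, 0, 0],
    [-1, -0.014, 0.185, 0, 0, 0, 0],
    [-1, -0.014, 0.185, 0, 0, 0, 0],
    [-1, -0.014, 0.185, 0, 0, 0, 0],
    [-1, -0.014, 0.185, 0, 0, 0, 0]
  ]
}}

```text
clock: 23.88
tcp_pos: [0.6461, 0.1311, 0.1375]
tcp_rot: [-0.0, 0.272, 0.962, -0.0]
wrist_force: [-0.4, 0.1, -1.7]
opening: 0.748
gripper_force: 66.9
```

Run:
```python
from h import *
s=snap('wrist')
cv2.imwrite('pics/w9.png',cv2.resize(s['color'][130:280,220:420],None,fx=4,fy=4,interpolation=cv2.INTER_CUBIC)[:,:,::-1])
print((wpix(s,(.6472,.1355,.003))-[220,130])*4)
plan((.6502,.1336,.02,57.4))
```

```text
[422.9087444  239.26394345]
(0.6502, 0.1336, 0.02, 57.4) yaw 57.4 -> [-0.007  0.014  0.391] [-0.    -0.     0.012]
t 23.93 pos [0.6462 0.1312 0.1374]
```

View pics/w9.png

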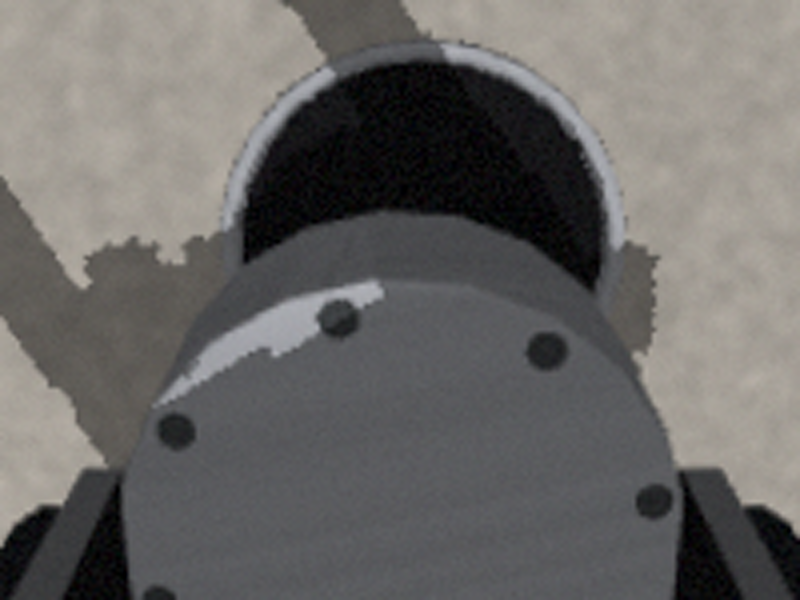

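The nest centre is at x 423 as predicted. The flange is held level and is offset laterally by about 4 mm, which I'm correcting.

{"fn": "step_arm", "kwargs": {
  "motion": [
    [-1, -0.007, 0.014, 0.06, 0, 0, 0],
    [-1, -0.007, 0.014, 0.15, 0, 0, 0],
    [-1, -0.007, 0.014, 0.23, 0, 0, 0],
    [-1, -0.007, 0.014, 0.3, 0, 0, 0],
    [-1, -0.007, 0.014, 0.34, 0, 0, 0],
    [-1, -0.007, 0.014, 0.37, 0, 0, 0],
    [-1, -0.007, 0.014, 0.385, 0, 0, 0],
    [-1, -0.007, 0.014, 0.39, 0, 0, 0]
  ]
}}

```text
clock: 24.6
tcp_pos: [0.6506, 0.1343, 0.02]
tcp_rot: [-0.0, 0.271, 0.962, -0.0]
wrist_force: [-0.9, 0.5, -2.5]
opening: 0.746
gripper_force: 66.9
```

{"fn": "step_arm", "kwargs": {
  "motion": [
    [-1, 0, 0, 0.003, 0, 0, 0],
    [-1, 0, 0, 0.006, 0, 0, 0],
    [-1, 0, 0, 0.009, 0, 0, 0],
    [-1, 0, 0, 0.012, 0, 0, 0],
    [-1, 0, 0, 0.015, 0, 0, 0],
    [-1, 0, 0, 0.018, 0, 0, 0],
    [-1, 0, 0, 0.018, 0, 0, 0],
    [-1, 0, 0, 0.018, 0, 0, 0]
  ]
}}

```text
clock: 25.27
tcp_pos: [0.6508, 0.1346, 0.0161]
tcp_rot: [0.001, 0.271, 0.963, 0.0]
wrist_force: [-2.0, -0.2, 4.6]
opening: 0.748
gripper_force: 67.9
```

Contact. I'll release, lift, and head to the housing at (0.5306,0.3985), yaw 60.5.

{"fn": "step_arm", "kwargs": {
  "motion": [
    [0.7, 0, 0, 0, 0, 0, 0],
    [1, 0, 0, 0, 0, 0, 0],
    [1, 0, 0, 0, 0, 0, 0],
    [1, 0, 0, -0.04, 0, 0, 0],
    [1, 0, 0, -0.13, 0, 0, 0],
    [1, 0, 0, -0.25, 0, 0, 0],
    [1, 0, 0, -0.38, 0, 0, 0],
    [1, 0, 0, -0.46, 0, 0, 0]
  ]
}}

```text
clock: 25.93
tcp_pos: [0.652, 0.1346, 0.1579]
tcp_rot: [0.003, 0.271, 0.963, 0.001]
wrist_force: [0.7, -0.2, 1.5]
opening: 1.0
gripper_force: 0.0
```

Run:
```python
from h import *
plan((.5306,.3985,.16,60.5))
```

```text
(0.5306, 0.3985, 0.16, 60.5) yaw 60.5 -> [ 0.804  0.539 -0.009] [ 0.002  0.003 -0.022]
t 25.93 pos [0.652  0.1346 0.1579]
```

{"fn": "step_arm", "kwargs": {
  "motion": [
    [1, 0.11, 0.07, 0, 0, 0, -0.02],
    [1, 0.22, 0.15, 0, 0, 0, -0.02],
    [1, 0.33, 0.22, 0, 0, 0, -0.02],
    [1, 0.44, 0.295, 0, 0, 0, -0.02],
    [1, 0.55, 0.37, 0, 0, 0, -0.02],
    [1, 0.66, 0.44, 0, 0, 0, -0.02],
    [1, 0.75, 0.5, 0, 0, 0, -0.02],
    [1, 0.804, 0.539, 0, 0, 0, -0.02]
  ]
}}

```text
clock: 26.6
tcp_pos: [0.5269, 0.4017, 0.1538]
tcp_rot: [-0.0, 0.255, 0.967, 0.001]
wrist_force: [0.2, 0.2, -0.2]
opening: 1.003
gripper_force: 0.0
```

{"fn": "step_arm", "kwargs": {
  "motion": [
    [1, 0, 0, 0, 0, 0, 0],
    [1, 0, 0, 0, 0, 0, 0],
    [1, 0, 0, 0, 0, 0, 0],
    [1, 0, 0, 0, 0, 0, 0],
    [1, 0, 0, 0, 0, 0, 0],
    [1, 0, 0, 0, 0, 0, 0],
    [1, 0, 0, 0, 0, 0, 0],
    [1, 0, 0, 0, 0, 0, 0]
  ]
}}

```text
clock: 27.27
tcp_pos: [0.5296, 0.3977, 0.1527]
tcp_rot: [-0.0, 0.257, 0.967, -0.0]
wrist_force: [-0.2, 0.0, 0.5]
opening: 1.003
gripper_force: 0.0
```

Run:
```python
from h import *
s=snap('wrist')
cv2.imwrite('pics/w10.png',cv2.resize(s['color'][130:280,220:420],None,fx=4,fy=4,interpolation=cv2.INTER_CUBIC)[:,:,::-1])
print((wpix(s,(.5306,.3985,.032))-[220,130])*4)
plan((.5306,.3985,.012,60.5))
```

```text
[409.73743042 263.15477262]
(0.5306, 0.3985, 0.012, 60.5) yaw 60.5 -> [-0.002  0.004  0.469] [-0.    -0.    -0.002]
t 27.32 pos [0.5294 0.3979 0.1527]
```

View pics/w10.png

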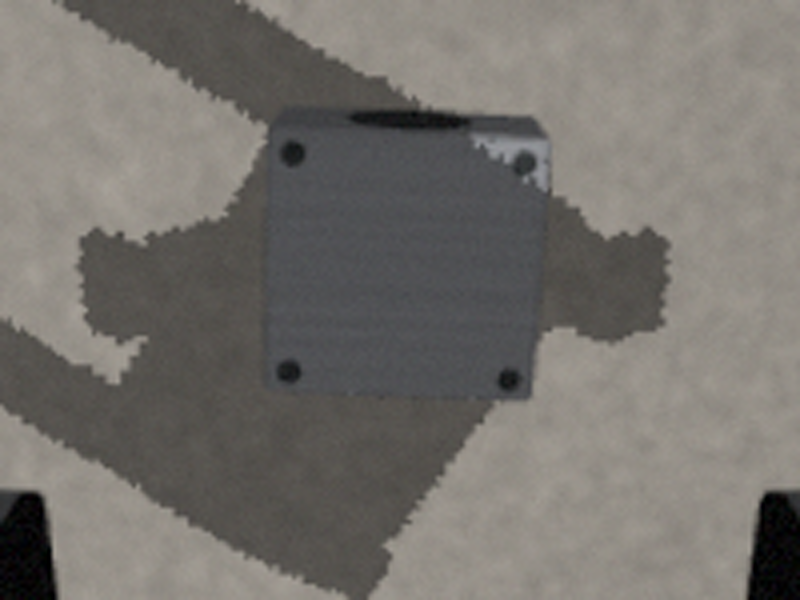

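The housing is centred in the crop at (408,264) as predicted, rotated about 2°, so I'm correcting the yaw.

{"fn": "step_arm", "kwargs": {
  "motion": [
    [1, -0.002, 0.003, 0.1, 0, 0, 0.02],
    [1, -0.002, 0.003, 0.2, 0, 0, 0.02],
    [1, -0.002, 0.003, 0.3, 0, 0, 0.02],
    [1, -0.002, 0.003, 0.38, 0, 0, 0.02],
    [1, -0.002, 0.003, 0.43, 0, 0, 0.02],
    [1, -0.002, 0.003, 0.458, 0, 0, 0.02],
    [1, -0.002, 0.003, 0.469, 0, 0, 0.02],
    [1, -0.002, 0.003, 0.469, 0, 0, 0.02]
  ]
}}

```text
clock: 27.98
tcp_pos: [0.5301, 0.3987, 0.0116]
tcp_rot: [-0.0, 0.271, 0.963, -0.0]
wrist_force: [0.0, -0.4, -0.1]
opening: 1.003
gripper_force: 0.0
```

{"fn": "step_arm", "kwargs": {
  "motion": [
    [-1, 0, 0, 0, 0, 0, 0],
    [-1, 0, 0, 0, 0, 0, 0],
    [-1, 0, 0, 0, 0, 0, 0],
    [-1, 0, 0, 0, 0, 0, 0],
    [-1, 0, 0, 0, 0, 0, 0],
    [-1, 0, 0, 0, 0, 0, 0],
    [-1, 0, 0, 0, 0, 0, 0],
    [-1, 0, 0, 0, 0, 0, 0]
  ]
}}

```text
clock: 28.65
tcp_pos: [0.5313, 0.3993, 0.0141]
tcp_rot: [0.001, 0.271, 0.963, 0.001]
wrist_force: [-0.4, -0.6, 6.4]
opening: 0.71
gripper_force: 68.3
```

{"fn": "step_arm", "kwargs": {
  "motion": [
    [-1, 0, 0, -0.03, 0, 0, 0],
    [-1, 0, 0, -0.09, 0, 0, 0],
    [-1, 0, 0, -0.17, 0, 0, 0],
    [-1, 0, 0, -0.27, 0, 0, 0],
    [-1, 0, 0, -0.36, 0, 0, 0],
    [-1, 0, -0.06, -0.42, 0, 0, 0],
    [-1, 0, -0.14, -0.42, 0, 0, 0],
    [-1, 0, -0.24, -0.42, 0, 0, 0]
  ]
}}

```text
clock: 29.32
tcp_pos: [0.4934, 0.3381, 0.1401]
tcp_rot: [0.002, 0.271, 0.963, 0.002]
wrist_force: [1.3, -0.8, -3.8]
opening: 0.712
gripper_force: 67.2
```

Run:
```python
from h import *
plan((.4508,-.0013,.14,79.75),(.4508,-.0013,.14,-10.25))
```

```text
(0.4508, -0.0013, 0.14, 79.75) yaw 79.8 -> [-0.468 -1.039 -0.003] [ 0.002  0.002 -0.235]
(0.4508, -0.0013, 0.14, -10.25) yaw -10.2 -> [-0.468 -1.039 -0.003] [ 0.003 -0.     0.765]
t 29.32 pos [0.4934 0.3381 0.1401]
```

{"fn": "step_arm", "kwargs": {
  "motion": [
    [-1, -0.05, -0.12, 0, 0, 0, -0.03],
    [-1, -0.11, -0.24, 0, 0, 0, -0.06],
    [-1, -0.16, -0.36, 0, 0, 0, -0.09],
    [-1, -0.22, -0.48, 0, 0, 0, -0.12],
    [-1, -0.27, -0.6, 0, 0, 0, -0.15],
    [-1, -0.32, -0.72, 0, 0, 0, -0.18],
    [-1, -0.38, -0.84, 0, 0, 0, -0.21],
    [-1, -0.42, -0.94, 0, 0, 0, -0.235]
  ]
}}

```text
clock: 29.98
tcp_pos: [0.4522, 0.0288, 0.1385]
tcp_rot: [0.0, 0.089, 0.996, -0.0]
wrist_force: [1.1, -1.0, -3.5]
opening: 0.709
gripper_force: 67.2
```

{"fn": "step_arm", "kwargs": {
  "motion": [
    [-1, 0, 0, 0, 0, 0, 0],
    [-1, 0, 0, 0, 0, 0, 0],
    [-1, 0, 0, 0, 0, 0, 0],
    [-1, 0, 0, 0, 0, 0, 0],
    [-1, 0, 0, 0, 0, 0, 0],
    [-1, 0, 0, 0, 0, 0, 0],
    [-1, 0, 0, 0, 0, 0, 0],
    [-1, 0, 0, 0, 0, 0, 0]
  ]
}}

```text
clock: 30.65
tcp_pos: [0.4528, 0.0317, 0.1379]
tcp_rot: [-0.0, 0.089, 0.996, 0.0]
wrist_force: [-0.2, -0.2, -3.8]
opening: 0.705
gripper_force: 67.3
```

Run:
```python
from h import *
plan((.4508,-.0013,.0175,79.75))
```

```text
(0.4508, -0.0013, 0.0175, 79.75) yaw 79.8 -> [-0.013 -0.109  0.401] [-0. -0.  0.]
t 30.65 pos [0.4528 0.0317 0.1379]
```

{"fn": "step_arm", "kwargs": {
  "motion": [
    [-1, -0.007, -0.06, 0, 0, 0, 0],
    [-1, -0.013, -0.109, 0.08, 0, 0, 0],
    [-1, -0.013, -0.109, 0.18, 0, 0, 0],
    [-1, -0.013, -0.109, 0.26, 0, 0, 0],
    [-1, -0.013, -0.109, 0.32, 0, 0, 0],
    [-1, -0.013, -0.109, 0.36, 0, 0, 0],
    [-1, -0.013, -0.109, 0.38, 0, 0, 0],
    [-1, -0.013, -0.109, 0.387, 0, 0, 0]
  ]
}}

```text
clock: 31.32
tcp_pos: [0.4503, -0.0015, 0.021]
tcp_rot: [-0.001, 0.09, 0.996, 0.0]
wrist_force: [0.1, 0.6, -2.7]
opening: 0.705
gripper_force: 67.4
```

{"fn": "step_arm", "kwargs": {
  "motion": [
    [-1, 0, 0, 0.003, 0, 0, 0],
    [-1, 0, 0, 0.006, 0, 0, 0],
    [-1, 0, 0, 0.009, 0, 0, 0],
    [-1, 0, 0, 0.012, 0, 0, 0],
    [-1, 0, 0, 0.015, 0, 0, 0],
    [-1, 0, 0, 0.018, 0, 0, 0],
    [-1, 0, 0, 0.018, 0, 0, 0],
    [-1, 0, 0, 0.018, 0, 0, 0]
  ]
}}

```text
clock: 31.98
tcp_pos: [0.4511, -0.0019, 0.0171]
tcp_rot: [0.0, 0.09, 0.996, -0.0]
wrist_force: [-2.8, -1.3, 4.7]
opening: 0.707
gripper_force: 68.4
```

{"fn": "step_arm", "kwargs": {
  "motion": [
    [0.7, 0, 0, 0, 0, 0, 0],
    [1, 0, 0, 0, 0, 0, 0],
    [1, 0, 0, 0, 0, 0, 0],
    [1, 0, 0, -0.04, 0, 0, 0],
    [1, 0, 0, -0.13, 0, 0, 0],
    [1, 0, 0, -0.25, 0, 0, 0],
    [1, 0, 0, -0.38, 0, 0, 0],
    [1, 0, 0, -0.5, 0, 0, 0]
  ]
}}

```text
clock: 32.65
tcp_pos: [0.4505, -0.0017, 0.1683]
tcp_rot: [-0.0, 0.09, 0.996, 0.0]
wrist_force: [0.9, -0.2, -0.4]
opening: 1.002
gripper_force: 0.0
```

{"fn": "step_arm", "kwargs": {
  "motion": [
    [1, 0, 0.12, -0.05, 0, 0, 0],
    [1, 0, 0.24, -0.1, 0, 0, 0],
    [1, 0, 0.36, -0.15, 0, 0, 0],
    [1, 0, 0.48, -0.2, 0, 0, 0],
    [1, 0, 0.6, -0.25, 0, 0, 0],
    [1, 0, 0.72, -0.3, 0, 0, 0],
    [1, 0, 0.85, -0.3, 0, 0, 0],
    [1, 0, 0.97, -0.3, 0, 0, 0]
  ]
}}

```text
clock: 33.32
tcp_pos: [0.5035, 0.2869, 0.2578]
tcp_rot: [0.001, 0.09, 0.996, 0.001]
wrist_force: [-0.1, -0.5, 0.1]
opening: 0.996
gripper_force: 0.0
```

{"fn": "step_arm", "kwargs": {
  "motion": [
    [1, 0, 0.12, 0, 0, 0, 0],
    [1, 0, 0.24, 0, 0, 0, 0],
    [1, 0, 0.36, 0, 0, 0, 0],
    [1, 0, 0.48, 0, 0, 0, 0],
    [1, 0, 0.6, 0, 0, 0, 0],
    [1, 0, 0.6, 0, 0, 0, 0],
    [1, 0, 0.6, 0, 0, 0, 0],
    [1, 0, 0.6, 0, 0, 0, 0]
  ]
}}

```text
clock: 33.98
tcp_pos: [0.5349, 0.4612, 0.2556]
tcp_rot: [-0.0, 0.09, 0.996, -0.001]
wrist_force: [0.4, -0.3, -0.0]
opening: 1.001
gripper_force: 0.0
```

Run:
```python
from h import *
s=snap('top')['color'];b=snap('scene')['color']
a=cv2.resize(s[130:290,210:490],(800,457),interpolation=cv2.INTER_CUBIC)
cv2.imwrite('pics/f1.png',a[:,:,::-1])
cv2.imwrite('pics/f2.png',cv2.resize(b[130:310,130:470],(800,424),interpolation=cv2.INTER_CUBIC)[:,:,::-1])
```

```text
(no output)
```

View pics/f1.png

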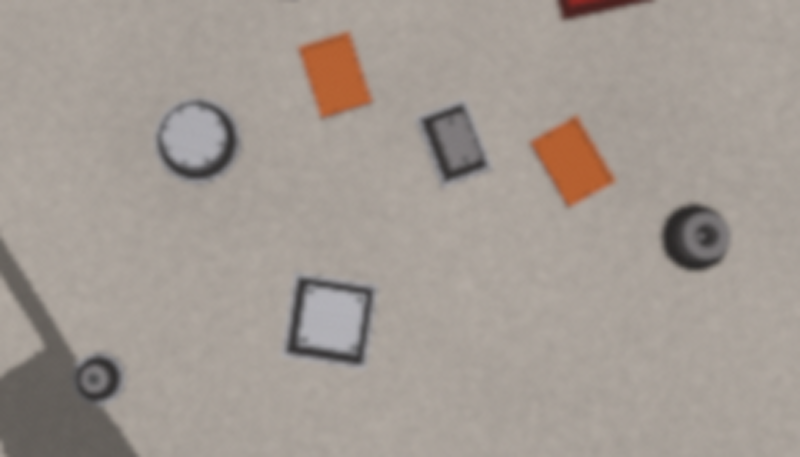

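The top view shows all five parts in their nests: flange (197,139), block (454,143), housing (331,320), bushing (97,378) and bearing over the post (697,237). I'll check the heights by depth, then hand in.

Run:
```python
from h import *
s=np.load('last_top.npz')
ok=True
for n,x,y,h in(('flange',.6472,.1355,.032),('block',.6374,-.1395,.030),('housing',.4508,-.0013,.032),('bushing',.3971,.2429,.034),('bearing',.5286,-.3921,.030)):
    R=cv2.Rodrigues(s['rvec'])[0];xs=[]
    for dx,dy in((0,0),(.007,0),(-.007,0),(0,.007),(0,-.007)) if n!='bearing' else ((.018,0),(-.018,0),(0,.018),(0,-.018)):
        c=R@np.array([x+dx,y+dy,h+.003])+s['tvec'];p=s['intrinsics']@c/c[2]
        xs.append(world(s,p[0],p[1])[2])
    print(n,np.round(xs,3),h+.003); ok&=abs(np.median(xs)-h-.003)<.005
print(ok, ctrl.read_state()['clock'])
if ok: print(ctrl.sign_off())
```

```text
flange [0.037 0.037 0.032 0.036 0.031] 0.035
block [0.029 0.033 0.028 0.029 0.032] 0.033
housing [0.035 0.033 0.038 0.038 0.037] 0.035
bushing [0.037 0.037 0.036 0.034 0.037] 0.037000000000000005
bearing [0.032 0.032 0.036 0.035] 0.033
True 34.0833
the job is handed in; nothing more can be done
None
```

All five parts are in their nests; the final top view and the measured heights agree that each sits flat, and I handed the job in at about 34 s with the gripper clear.

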